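# Find the bur stand that rocks and set it on the glass slab

## Task

Two small bur stands (a white block of burs on a metal foot plate) are on the worktop. One stands steady; the other has a bent foot plate and rocks. Press down on the raised end of the bent plate until the stand tips over and that end lies down on the worktop, then pick this stand up by its block and set it down upright in the middle of the glass slab, where it waits to be straightened. Do not let it drop, and leave the steady stand where it is.

Things in the scene. Friction and masses are not known exactly. Their poses are not given: they have to be found in the camera images.
- bent_stand: Bur stand that rocks, 160 g: white block 44 (x) x 40 (y) x 28 mm (grip across y) on a 5 mm metal plate 56 mm wide; block top at z=33, burs to 44. Origin: under the block's middle, on the plate's underside; z up. The plate is flat from x=+36 to -24, then its tail (44 mm, to x=-67) is bent up 10 deg; it stands on the flat part, tail end 8 mm off the worktop. Tail points roughly to the robot.
- bent_stand_end (a point): Where to press: top of the bent tail, 8 mm in from its end, mid-width, at (-58.6, 0, +11.2) mm in the stand's frame, same axes. At rest 11 mm above the worktop. About 2 N here rocks the stand back 10 deg about the kink (x=-24) until the tail lies flat (point 5 mm high); released, it falls back.
- flat_stand: The other bur stand, the same but for its foot plate, which is flat over its whole length (x=-68 to +36 mm), so that it lies flush on the worktop and does not move when pressed. Origin under the middle of the block, on the plate's underside, z up; the long end of the plate (-x) points roughly to the robot. To be left where it stands.
- glass_slab: Clear glass mixing slab with greenish edges, 108 x 110 mm and 7 mm thick, flat on the worktop and fixed. Origin at the centre of its underside, z up. The two stands and the slab lie side by side in a row from left to right, in any order. The stand's block belongs over the slab's middle; its raised tail may reach past the edge.
Not all that is in view belongs to the job. What is shaped like the bent_stand but orange is not meant.

How it is judged:
On the way:
1. the fingers press the raised end of the bent stand down until the stand has rocked over (more than 6 degrees, the end at or near the worktop) (contact force between the fingers and bent_stand above 0.3 N and angle between bent_stand's own z axis and vertical above 0.105 rad and height (world z) of bent_stand_end below 0.0085 m), for 0.1 s.
At the end, for the whole second after the job is handed in: The bent stand stands upright (within 11 degrees) on the glass slab, the middle of its block within 25 mm of the slab's centre, at rest and released; the steady stand stands upright within 20 mm of where it started (horizontal distance between bent_stand and glass_slab below 0.025 m and z of bent_stand in the frame of glass_slab between 0.003 and 0.012 m and angle between bent_stand's own z axis and vertical below 0.2 rad and linear speed of bent_stand below 0.02 m/s and contact force between the fingers and bent_stand below 0.05 N and distance of flat_stand from where it was at the start of the episode below 0.02 m and angle between flat_stand's own z axis and vertical below 0.1 rad); the robot touches nothing.
It fails at once if the bent stand is let go in the air (its underside more than 30 mm above the worktop and no finger on it) (height (world z) of bent_stand above 0.03 m and contact force between the fingers and bent_stand below 0.01 N).
It fails at once if the steady stand is pushed away (more than 30 mm) (distance of flat_stand from where it was at the start of the episode above 0.03 m).
It also fails if it takes over 42 s, if anything falls off the work surface, if the arm or the gripper's body presses on something with over 40 N, if the wrist force passes 120 N, or if a joint passes its speed limit or range.

## Robot

A 7-joint arm with a two-finger parallel gripper is mounted at the origin on a cart in front of the work surface, level with it; the furniture and walls round the work are solid. World frame = base frame: x ahead of the robot, y to its left, z up, the work surface at z = 0. Lengths are in m, angles in rad, forces in N, time in s.
With the tool pointing down it reaches from about 0.4 to 0.75 m from the base axis. Payload 19.5 kg.
Tool frame: the origin (TCP) lies at the very end of the fingers, on their centre line; the grasp point (between the pads) lies 19 mm behind it; z points along the fingers, y is the line along which they close (so a half turn about z gives the same grasp; the last joint's range is limited). The gripper opens to 85 mm and grips with 20 to 120 N. Pads are 22 mm wide; open, the fingers measure 114 mm over their backs; the gripper's body (76 mm by 85 mm) begins 54 mm behind the grasp point. The pads swing forward as they close: fully open they stand 13 mm farther back than shut.
Start: joints at [1.073, 0.707, -0.028, 1.485, 0.022, 0.951, -0.075], TCP at [0.253, -0.516, 0.231] pointing down, gripper open.
Joint ranges: [-2.71, 2.71], [-0.32, 2.16], [-1.57, 1.52], [0, 2.45], [-1.46, 4.6], [0, 2.02], [-2.83, 2.83]. Speed limits (rad/s): [1.89, 1.89, 2.57, 2.57, 3.01, 3.01, 3.01].

## Interface

Orientations are given as a unit quaternion [w, x, y, z].
In Python, from station import get_state, capture, job_done gives the robot as it stands. The module is installed in compiled form; this text tells all that it offers.
- The arm moves only by the shell command python3 -m inch 'ROWS' [FORCE]. ROWS is JSON, a list of rows, each an object with "slide": the shift along the world's x, y, z in m, a list of three; "turn": the turn, a rotation vector about the world's x, y, z in rad, a list of three; "fingers": the opening, from 0 (shut) to 1 (fully open). A call has 1 to 8 rows; each row is the pose to reach, as a shift and turn from the pose commanded when the call began; what a row does not reach only later rows make up. A row lasts 1/8 s, in which the tool goes at most 62.5 mm and 10.7 degrees, less where a joint would pass 70% of its speed; a pose out of reach is approached as far as the arm can. A call with a gripper value outside its range is refused whole. The fingers move at their own pace and stop on an object; FORCE is the grip in N (left out, the last holds). Time passes only in rows, so rows that repeat a pose let the fingers close. It gives the time, the measured TCP pose, the force, the opening and the grip force at its end, in the units of the state.
- get_state(): the state, without advancing time (a new reading comes with each control period).
- capture(name): name is "side" or "top" or "wrist"; returns a dict with "img" (420x560x3 uint8, red, green, blue), "K" (3x3 intrinsics, pixels), "R" (3x3) and "t" (3): a world point X has camera coordinates R X + t. Camera axes: x right, y down, z forward; pixel columns grow to the right and rows downward; lengths in m; the calibration is good to about 2 mm. A picture is of the moment at which its call begins. There is no depth.
- job_done(): hands the job in; it is judged then, once.
The state is a dict: "time": time; "qpos": joint angles; "joint_vel": joint speeds; "tau": joint torques, N m; "tool_pos": TCP position; "orientation": TCP orientation; "contact_force": force on the tool from outside, world axes, zero at the start; "wrist_torque": the same for the moment, N m; "grip_width": finger opening in m; "finger_force": force on a finger pad.
Only numpy, scipy, OpenCV 4.12 (cv2) and the standard library are available. Lean on these libraries where they do the work, as an engineer would, in place of code of your own. Each camera call takes 0.05 s, during which the arm holds its last target. There are 200 camera calls.

## Working session

There is one attempt and no reset: what is moved stays moved. The work goes in short steps, Python scripts to look and compute and a shell command to move; the robot and the scene stay as the last step left them, time stands still between calls to the robot, and variables do not carry over. Pictures are saved under pics/ and viewed, at most 10 in all, crops included, and the job is handed in when it is done.

```bash
mkdir -p pics
python3 - <<'E'
from station import get_state, capture
import cv2,pickle
s=get_state();print(s['time'],s['tool_pos'],s['orientation'],s['grip_width'])
for n in('top','side'):
    c=capture(n);pickle.dump(c,open(n+'.pkl','wb'));cv2.imwrite(f'pics/{n}0.png',c['img'][:,:,::-1]);print(n,c['K'].tolist(),c['R'].round(3).tolist(),c['t'].round(3).tolist())
E
```

```text
0.0 [ 0.25297101 -0.51608041  0.23085896] [-5.00365238e-04  9.74147609e-01  2.25911850e-01 -1.44129574e-04] 0.08515584785326255
top [[393.5585602875663, 0.0, 274.2187074278875], [0.0, 393.5585602875663, 210.268915989821], [0.0, 0.0, 1.0]] [[-0.013, -1.0, 0.012], [-0.994, 0.011, -0.109], [0.109, -0.013, -0.994]] [0.03, 0.465, 0.972]
side [[493.8105376271636, 0.0, 284.64278248478684], [0.0, 493.8105376271636, 217.2674659425232], [0.0, 0.0, 1.0]] [[-0.892, -0.452, 0.014], [-0.311, 0.59, -0.745], [0.329, -0.669, -0.667]] [0.415, 0.159, 1.004]
```

View pics/top0.png

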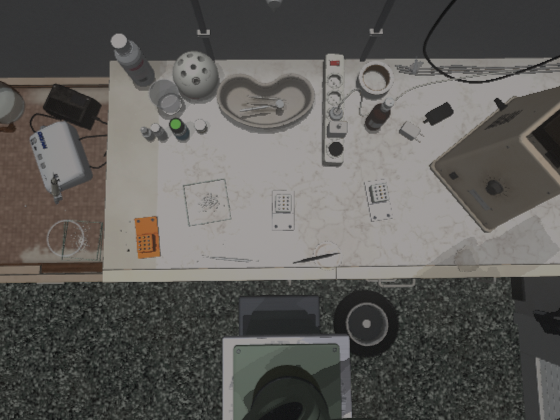

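View pics/side0.png

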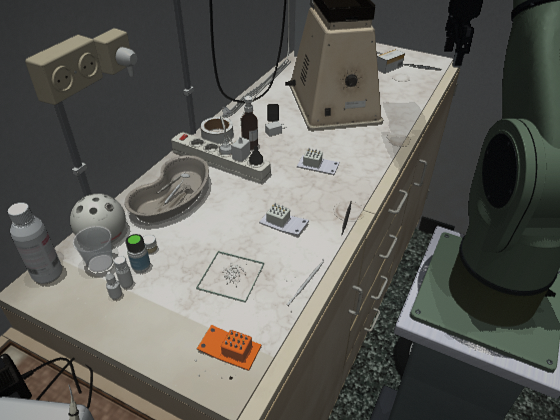

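The top view shows the slab at about (207,202), stands at (283,208) and (378,199), and the orange decoy at (147,238). Next I enlarge both stands to tell which one is bent.

Run:
```python
import cv2,pickle,numpy as np
t=pickle.load(open('top.pkl','rb'));s=pickle.load(open('side.pkl','rb'))
f=lambda im,x,y:cv2.resize(im[y:y+50,x:x+66,::-1],(400,300),interpolation=cv2.INTER_CUBIC)
o=np.vstack([np.hstack([f(t['img'],250,185),f(t['img'],345,175)]),np.hstack([f(s['img'],250,195),f(s['img'],288,135)])])
cv2.imwrite('pics/z.png',o)
def ray(c,u,v,z):
    C=-c['R'].T@c['t'];d=c['R'].T@np.linalg.inv(c['K'])@[u,v,1];return (C+d*(z-C[2])/d[2]).round(4)
g=cv2.cvtColor(t['img'],cv2.COLOR_RGB2HSV)
print('slab corners',[ray(t,*p,.007) for p in((183,185),(226,180),(231,221),(188,225))])
```

```text
slab corners [array([0.536 , 0.2596, 0.007 ]), array([0.548 , 0.1483, 0.007 ]), array([0.441 , 0.1354, 0.007 ]), array([0.432 , 0.2455, 0.007 ])]
```

View pics/z.png

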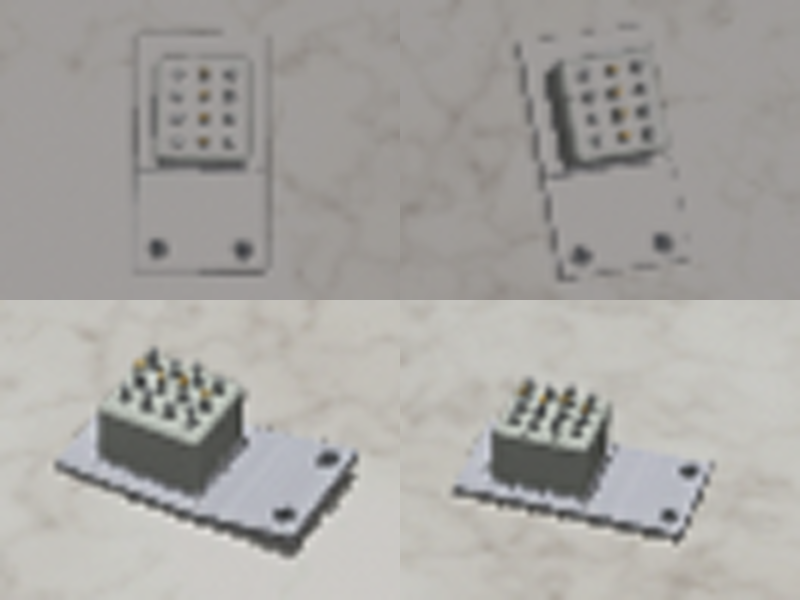

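Left stand (top 283,208): its tail edge looks bent up in the side view, with a thick dark end at about (299,236). I'll check by triangulating the tail holes of both stands.

```bash
cat > h.py <<'E'
import cv2,pickle,numpy as np
def ray(c,u,v,z):
    C=-c['R'].T@c['t'];d=c['R'].T@np.linalg.inv(c['K'])@[u,v,1];return (C+d*(z-C[2])/d[2]).round(4)
def tri(a,p,b,q):
    P=[c['K']@np.c_[c['R'],c['t']] for c in(a,b)]
    X=cv2.triangulatePoints(P[0],P[1],np.array(p,float),np.array(q,float))[:,0];return (X[:3]/X[3]).round(4)
E
python3 - <<'E'
from h import *
t=pickle.load(open('top.pkl','rb'));s=pickle.load(open('side.pkl','rb'))
T=lambda x,y,ox,oy:(ox+x*.165,oy+y/6)
A=lambda x,y:T(x,y,250,185);B=lambda x,y:T(x-400,y,345,175)
a=lambda x,y:T(x,y-300,250,195);b=lambda x,y:T(x-400,y-300,288,135)
print('A holes',tri(t,A(157,249),s,a(284,513)),tri(t,A(243,250),s,a(328,458)))
print('B holes',tri(t,B(580,255),s,b(668,515)),tri(t,B(662,242),s,b(688,470)))
print('A block near corners', tri(t,A(157,160),s,a(190,447)),tri(t,A(247,160),s,a(243,388)))
print('B block near', tri(t,B(577,163),s,b(578,452)),tri(t,B(655,150),s,b(608,402)))
print('A front edge z5',ray(t,*A(135,33),.005),ray(t,*A(270,33),.005))
print('A tail z12',ray(t,*A(135,272),.0125),ray(t,*A(268,272),.0125))
print('A block top z33',[ray(t,*A(*p),.033) for p in((157,57),(247,57),(247,160),(157,160))])
print('B front/tail z5',[ray(t,*B(*p),.005) for p in((518,42),(645,25),(688,262),(562,278))])
E
```

```text
A holes [0.4249 0.0202 0.0112] [ 0.4239 -0.0162  0.0105]
B holes [ 0.4452 -0.236   0.0049] [ 0.4504 -0.2714  0.0051]
A block near corners [0.463  0.0207 0.029 ] [ 0.4609 -0.0173  0.0305]
B block near [ 0.4846 -0.2287  0.0299] [ 0.4865 -0.2605  0.0367]
A front edge z5 [0.5194 0.0284 0.005 ] [ 0.5188 -0.0295  0.005 ]
A tail z12 [0.4154 0.0297 0.0125] [ 0.4148 -0.0263  0.0125]
A block top z33 [array([0.5046, 0.0196, 0.033 ]), array([ 0.5042, -0.0179,  0.033 ]), array([ 0.4606, -0.0171,  0.033 ]), array([0.461 , 0.0202, 0.033 ])]
B front/tail z5 [array([ 0.5393, -0.2127,  0.005 ]), array([ 0.5462, -0.268 ,  0.005 ]), array([ 0.4423, -0.2819,  0.005 ]), array([ 0.436 , -0.2277,  0.005 ])]
```

Stand A (centre) has its tail holes at z≈11 mm, so it is the bent one. Stand B's are at 5 mm, so it is flat. Bent stand origin ≈ (0.483, 0.001), yaw ≈ -0.015; press point (0.4245, 0.002); slab centre (0.489, 0.197). Moving above the press point with the fingers shut.

```bash
python3 -m inch '[{"slide":[0.03,0.05,0],"turn":[0,0,-0.06],"fingers":0},{"slide":[0.06,0.1,0],"turn":[0,0,-0.12],"fingers":0},{"slide":[0.09,0.155,0],"turn":[0,0,-0.18],"fingers":0},{"slide":[0.11,0.21,0],"turn":[0,0,-0.24],"fingers":0},{"slide":[0.13,0.27,0],"turn":[0,0,-0.3],"fingers":0},{"slide":[0.145,0.33,0],"turn":[0,0,-0.36],"fingers":0},{"slide":[0.16,0.39,0],"turn":[0,0,-0.42],"fingers":0},{"slide":[0.17,0.45,0],"turn":[0,0,-0.47],"fingers":0}]' 60
```

```text
time: 1.1
tool_pos: [0.4234, -0.0642, 0.2312]
orientation: [-0.0, 1.0, -0.008, 0.0]
contact_force: [1.4, -0.2, -0.5]
grip_width: 0.0002
finger_force: 0.0
```

```bash
python3 -m inch '[{"slide":[0.001,0.05,-0.03],"turn":[0,0,0],"fingers":0},{"slide":[0.001,0.066,-0.08],"turn":[0,0,0],"fingers":0},{"slide":[0.001,0.066,-0.13],"turn":[0,0,0],"fingers":0},{"slide":[0.001,0.066,-0.17],"turn":[0,0,0],"fingers":0},{"slide":[0.001,0.066,-0.191],"turn":[0,0,0],"fingers":0},{"slide":[0.001,0.066,-0.191],"turn":[0,0,0],"fingers":0},{"slide":[0.001,0.066,-0.191],"turn":[0,0,0],"fingers":0}]'
python3 - <<'E'
from station import capture
import cv2,numpy as np
f=lambda n,x,y:cv2.resize(capture(n)['img'][y:y+75,x:x+100,::-1],(400,300),interpolation=cv2.INTER_CUBIC)
cv2.imwrite('pics/p1.png',np.hstack([f('top',235,165),f('side',240,170)]))
E
```

```text
time: 1.98
tool_pos: [0.4243, -0.0003, 0.041]
orientation: [-0.0, 1.0, -0.007, 0.0]
contact_force: [-0.3, -0.2, 0.1]
grip_width: -0.0003
finger_force: 0.0
```

View pics/p1.png

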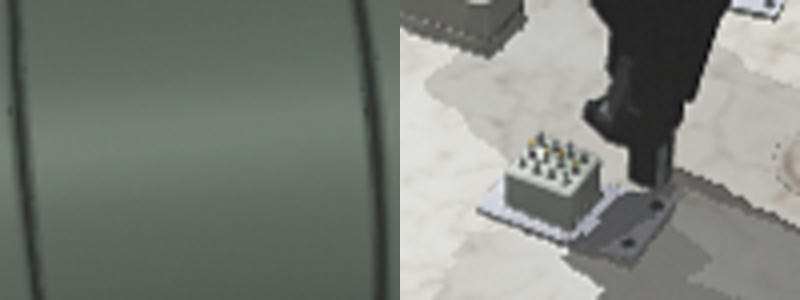

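The fingers are over the tail's mid-width between the holes, clear of the block (side crop 650,190). Pressing now.

```bash
python3 -m inch '[{"slide":[0,0.001,-0.015],"turn":[0,0,0],"fingers":0},{"slide":[0,0.001,-0.026],"turn":[0,0,0],"fingers":0},{"slide":[0,0.001,-0.03],"turn":[0,0,0],"fingers":0},{"slide":[0,0.001,-0.033],"turn":[0,0,0],"fingers":0},{"slide":[0,0.001,-0.035],"turn":[0,0,0],"fingers":0},{"slide":[0,0.001,-0.036],"turn":[0,0,0],"fingers":0},{"slide":[0,0.001,-0.036],"turn":[0,0,0],"fingers":0},{"slide":[0,0.001,-0.036],"turn":[0,0,0],"fingers":0}]'
python3 - <<'E'
from station import capture
import cv2
cv2.imwrite('pics/p2.png',cv2.resize(capture('side')['img'][170:245,240:340,::-1],(400,300),interpolation=cv2.INTER_CUBIC))
E
```

```text
time: 3.08
tool_pos: [0.4281, 0.0007, 0.0071]
orientation: [-0.0, 1.0, -0.007, -0.003]
contact_force: [0.3, -0.2, 0.1]
grip_width: -0.0001
finger_force: 0.2
```

View pics/p2.png

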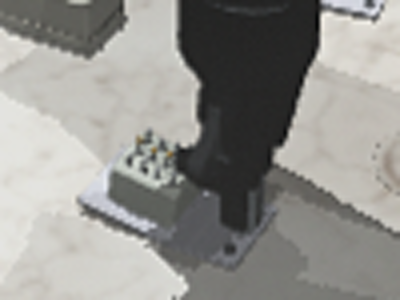

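```bash
python3 -m inch '[{"slide":[0,0,0],"turn":[0,0,0],"fingers":0},{"slide":[0,0,0],"turn":[0,0,0],"fingers":0}]'; python3 -m inch '[{"slide":[-0.004,0,0],"turn":[0,0,0],"fingers":0},{"slide":[-0.004,0,-0.001],"turn":[0,0,0],"fingers":0},{"slide":[-0.004,0,-0.002],"turn":[0,0,0],"fingers":0},{"slide":[-0.004,0,-0.002],"turn":[0,0,0],"fingers":0}]'
python3 -c "
from station import get_state;s=get_state();print(s['contact_force'],s['wrist_torque'],s['joint_vel'])"
```

```text
time: 3.38
tool_pos: [0.4281, 0.0007, 0.007]
orientation: [-0.0, 1.0, -0.007, -0.003]
contact_force: [0.3, -0.2, -0.2]
grip_width: 0.0
finger_force: 0.2
time: 3.88
tool_pos: [0.4262, 0.0007, 0.0065]
orientation: [0.0, 1.0, -0.007, -0.005]
contact_force: [-0.9, -0.3, 0.2]
grip_width: -0.0004
finger_force: 0.3
[-0.93471959 -0.29728476  0.16580481] [ 0.02370659 -0.00422953  0.03211981] [-6.03217065e-04 -3.05350105e-03 -3.05309105e-05  1.20748287e-03
 -9.60061525e-02 -1.30590033e-04  9.58977730e-02]
```

```bash
python3 -c "
from station import get_state;s=get_state();print(s['qpos'],s['tau'])"
```

```text
[-7.57846810e-02  9.74568707e-01 -4.91946005e-04  2.17632018e+00
 -4.49222294e-01  1.02247405e-03 -1.21181541e+00] [ 1.91359530e-02 -8.17056513e+01  2.22795457e+00  2.43047252e-01
  3.20487516e-01  1.92740990e-02 -3.18466751e-01]
```

The joint 6 reading is at its lower limit (0), so this is a reach limit and not a contact. I'll press about 12 mm farther out on the tail, where a vertical tool still reaches.

```bash
python3 -m inch '[{"slide":[0,0,0.012],"turn":[0,0,0],"fingers":0},{"slide":[0.01,0,0.012],"turn":[0,0,0],"fingers":0},{"slide":[0.018,0,0.012],"turn":[0,0,0],"fingers":0},{"slide":[0.018,0,0.008],"turn":[0,0,0],"fingers":0},{"slide":[0.018,0,0.004],"turn":[0,0,0],"fingers":0},{"slide":[0.018,0,0.001],"turn":[0,0,0],"fingers":0},{"slide":[0.018,0,0.001],"turn":[0,0,0],"fingers":0},{"slide":[0.018,0,0.001],"turn":[0,0,0],"fingers":0}]'
python3 - <<'E'
from station import capture,get_state
import cv2
s=get_state();print(s['qpos'][5],s['contact_force'])
cv2.imwrite('pics/p3.png',cv2.resize(capture('side')['img'][170:245,240:340,::-1],(600,450),interpolation=cv2.INTER_CUBIC))
E
```

```text
time: 4.88
tool_pos: [0.4441, 0.0007, 0.0076]
orientation: [-0.0, 1.0, -0.007, -0.005]
contact_force: [-0.7, 0.4, 0.8]
grip_width: 0.0
finger_force: 0.5
0.06933936344634349 [-0.66914124  0.42837811  0.82287439]
```

View pics/p3.png

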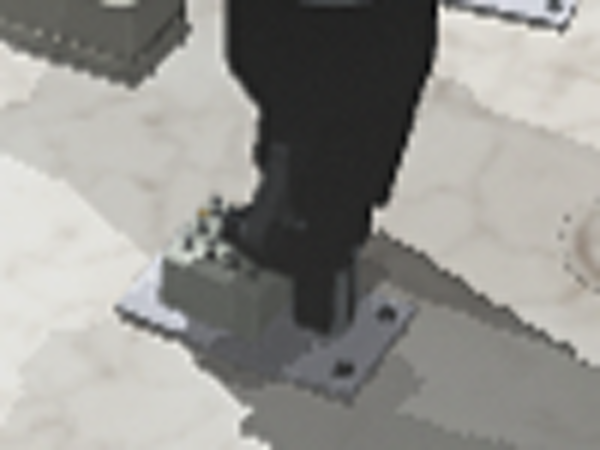

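```bash
python3 -m inch '[{"slide":[-0.003,0,0.003],"turn":[0,0,0],"fingers":0},{"slide":[-0.007,0,0.003],"turn":[0,0,0],"fingers":0},{"slide":[-0.007,0,0],"turn":[0,0,0],"fingers":0},{"slide":[-0.007,0,-0.002],"turn":[0,0,0],"fingers":0},{"slide":[-0.007,0,-0.004],"turn":[0,0,0],"fingers":0},{"slide":[-0.007,0,-0.004],"turn":[0,0,0],"fingers":0},{"slide":[-0.007,0,-0.004],"turn":[0,0,0],"fingers":0}]'
python3 - <<'E'
from station import capture,get_state
import cv2
s=get_state();print(s['qpos'][5],s['contact_force'])
cv2.imwrite('pics/p4.png',cv2.resize(capture('side')['img'][170:245,240:340,::-1],(600,450),interpolation=cv2.INTER_CUBIC))
E
```

```text
time: 5.8
tool_pos: [0.4372, 0.0007, 0.0048]
orientation: [-0.0, 1.0, -0.007, -0.005]
contact_force: [-6.6, 0.4, 50.5]
grip_width: 0.0
finger_force: 25.7
0.03523052422973483 [-6.61642721  0.41649288 50.4567724 ]
```

View pics/p4.png

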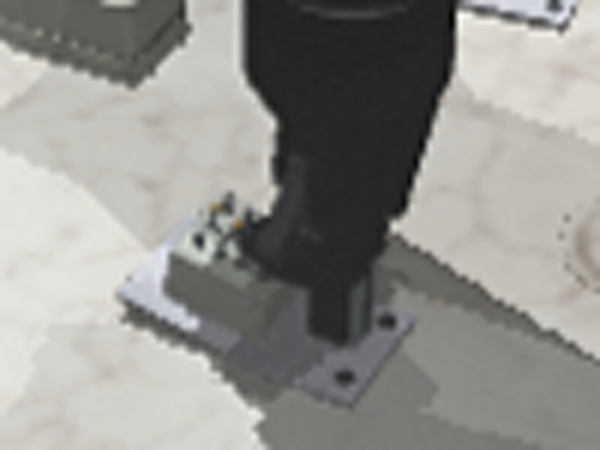

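The stand is fully rocked over: the tail is flat and the front foot is raised at (125,315), with 50 N on the fingers. Releasing gently, rising above the block and looking again.

```bash
python3 -m inch '[{"slide":[0,0,0.002],"turn":[0,0,0],"fingers":0},{"slide":[-0.002,0,0.005],"turn":[0,0,0],"fingers":0},{"slide":[-0.004,0,0.009],"turn":[0,0,0],"fingers":0},{"slide":[-0.004,0,0.03],"turn":[0,0,0],"fingers":0},{"slide":[0,0,0.08],"turn":[0,0,0],"fingers":0},{"slide":[0.02,0,0.125],"turn":[0,-0.01,0],"fingers":1},{"slide":[0.046,0,0.125],"turn":[0,-0.01,0],"fingers":1},{"slide":[0.046,0,0.125],"turn":[0,-0.01,0],"fingers":1}]' 40
python3 - <<'E'
from station import capture,get_state
import cv2,pickle,numpy as np
s=get_state();print(s['tool_pos'],s['orientation'],s['grip_width'])
a=capture('side');b=capture('wrist');pickle.dump((a,b),open('p5.pkl','wb'))
cv2.imwrite('pics/p5.png',np.hstack([cv2.resize(a['img'][170:245,240:340,::-1],(400,300),interpolation=cv2.INTER_CUBIC),cv2.resize(b['img'][:,:,::-1],(400,300))]))
E
```

```text
time: 6.85
tool_pos: [0.4842, 0.001, 0.1288]
orientation: [-0.0, 1.0, -0.007, 0.001]
contact_force: [-1.4, 0.3, -1.0]
grip_width: 0.0544
finger_force: 0.0
[0.48421443 0.00095486 0.1288131 ] [-1.17877033e-06  9.99976559e-01 -6.81800334e-03  6.29629721e-04] 0.05443088096189977
```

View pics/p5.png

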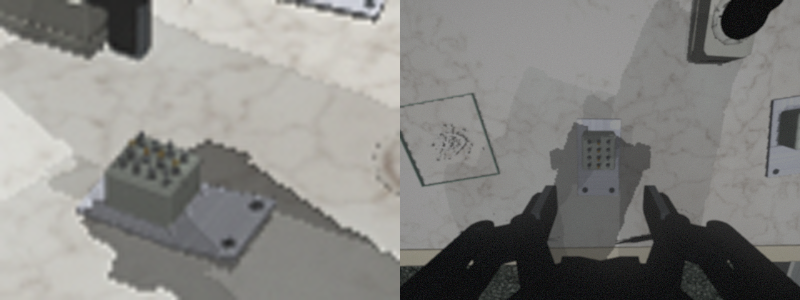

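The stand has fallen back upright. In the wrist view its block is at about (600,153) and the slab at about (449,140).

Run:
```python
from h import *
a,b=pickle.load(open('p5.pkl','rb'))
W=lambda x,y,z:ray(b,(x-400)*1.4,y*1.4,z)
S=lambda x,y,z:ray(a,240+x/4,170+y/4,z)
print('block',[W(*p,.033) for p in((582,137),(617,136),(618,171),(582,172))])
print('holes wrist',W(584,191,.011),W(612,190,.011),'side',S(228,242,.011),S(257,204,.011))
print('front',W(580,120,.005),W(620,120,.005))
print('slab',[W(*p,.007) for p in((400,106),(473,94),(499,174),(423,186))])
```

```text
block [array([0.5049, 0.021 , 0.033 ]), array([ 0.5055, -0.019 ,  0.033 ]), array([ 0.4626, -0.0206,  0.033 ]), array([0.4619, 0.0226, 0.033 ])]
holes wrist [0.4253 0.0231 0.011 ] [ 0.4262 -0.0147  0.011 ] side [0.4244 0.0198 0.011 ] [ 0.4235 -0.017   0.011 ]
front [0.5202 0.0251 0.005 ] [ 0.5195 -0.0247  0.005 ]
slab [array([0.5406, 0.2426, 0.007 ]), array([0.5533, 0.1514, 0.007 ]), array([0.45  , 0.1362, 0.007 ]), array([0.4338, 0.2423, 0.007 ])]
```

```bash
python3 -m inch '[{"slide":[0,0,0],"turn":[0,0,0],"fingers":1},{"slide":[0,0,-0.03],"turn":[0,0,0],"fingers":1},{"slide":[0,0,-0.07],"turn":[0,0,0],"fingers":1},{"slide":[0,0,-0.1],"turn":[0,0,0],"fingers":1},{"slide":[0,0,-0.118],"turn":[0,0,0],"fingers":1},{"slide":[0,0,-0.118],"turn":[0,0,0],"fingers":1},{"slide":[0,0,-0.118],"turn":[0,0,0],"fingers":0.3},{"slide":[0,0,-0.118],"turn":[0,0,0],"fingers":0.3}]' 40
python3 -m inch '[{"slide":[0,0,0],"turn":[0,0,0],"fingers":0.3},{"slide":[0,0,0],"turn":[0,0,0],"fingers":0.3},{"slide":[0,0,0],"turn":[0,0,0],"fingers":0.3},{"slide":[0,0,0],"turn":[0,0,0],"fingers":0.3}]' 40
```

```text
time: 7.95
tool_pos: [0.4835, 0.0008, 0.0113]
orientation: [-0.0, 1.0, -0.007, 0.0]
contact_force: [0.3, -1.8, 0.1]
grip_width: 0.0517
finger_force: 0.0
time: 8.45
tool_pos: [0.4835, 0.0008, 0.0113]
orientation: [-0.0, 1.0, -0.007, 0.0]
contact_force: [-1.3, -0.1, 10.8]
grip_width: 0.0394
finger_force: 39.8
```

```bash
python3 -m inch '[{"slide":[0,0,0.01],"turn":[0,0,0],"fingers":0.3},{"slide":[0,0,0.025],"turn":[0,0,0],"fingers":0.3},{"slide":[0,0,0.027],"turn":[0,0,0],"fingers":0.3},{"slide":[0.001,0.04,0.027],"turn":[0,0,0],"fingers":0.3},{"slide":[0.003,0.09,0.027],"turn":[0,0,0],"fingers":0.3},{"slide":[0.004,0.14,0.027],"turn":[0,0,0],"fingers":0.3},{"slide":[0.005,0.18,0.027],"turn":[0,0,0],"fingers":0.3},{"slide":[0.006,0.196,0.027],"turn":[0,0,0],"fingers":0.3}]' 50
python3 -m inch '[{"slide":[0,0,0],"turn":[0,0,0],"fingers":0.3},{"slide":[0,0,0],"turn":[0,0,0],"fingers":0.3}]'
python3 - <<'E'
from station import capture
import cv2,pickle,numpy as np
a=capture('side');b=capture('wrist');pickle.dump((a,b),open('p6.pkl','wb'))
cv2.imwrite('pics/p6.png',np.hstack([cv2.resize(a['img'][220:332,170:320,::-1],(400,300),interpolation=cv2.INTER_CUBIC),cv2.resize(b['img'][:,:,::-1],(400,300))]))
E
```

```text
time: 9.45
tool_pos: [0.4887, 0.1992, 0.0375]
orientation: [-0.0, 1.0, -0.006, -0.0]
contact_force: [-0.4, -0.6, -1.1]
grip_width: 0.039
finger_force: 52.1
time: 9.7
tool_pos: [0.4894, 0.1953, 0.0376]
orientation: [0.0, 1.0, -0.008, -0.0]
contact_force: [0.4, -0.6, -2.5]
grip_width: 0.039
finger_force: 52.1
```

View pics/p6.png

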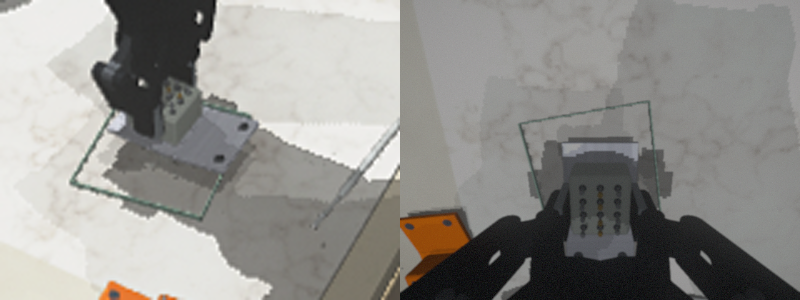

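The stand is held level over the slab in both views. Lowering.

```bash
python3 -m inch '[{"slide":[0,0.001,-0.01],"turn":[0,0,0],"fingers":0.3},{"slide":[0,0.001,-0.015],"turn":[0,0,0],"fingers":0.3},{"slide":[0,0.001,-0.017],"turn":[0,0,0],"fingers":0.3},{"slide":[0,0.001,-0.0185],"turn":[0,0,0],"fingers":0.3},{"slide":[0,0.001,-0.0185],"turn":[0,0,0],"fingers":0.3},{"slide":[0,0.001,-0.0185],"turn":[0,0,0],"fingers":0.3}]'
```

```text
time: 10.55
tool_pos: [0.4893, 0.1978, 0.0192]
orientation: [-0.0, 1.0, -0.007, 0.0]
contact_force: [1.0, 0.1, -0.9]
grip_width: 0.0394
finger_force: 52.1
```

```bash
python3 -m inch '[{"slide":[0,0,-0.0005],"turn":[0,0,0],"fingers":0.3},{"slide":[0,0,-0.001],"turn":[0,0,0],"fingers":0.3},{"slide":[0,0,-0.0015],"turn":[0,0,0],"fingers":0.3},{"slide":[0,0,-0.0015],"turn":[0,0,0],"fingers":0.3}]'
```

```text
time: 11.05
tool_pos: [0.4892, 0.1977, 0.0175]
orientation: [-0.0, 1.0, -0.007, -0.0]
contact_force: [0.3, -0.4, -0.6]
grip_width: 0.0389
finger_force: 52.1
```

```bash
python3 -m inch '[{"slide":[0,0,-0.0005],"turn":[0,0,0],"fingers":0.3},{"slide":[0,0,-0.001],"turn":[0,0,0],"fingers":0.3},{"slide":[0,0,-0.001],"turn":[0,0,0],"fingers":0.3}]'
```

```text
time: 11.42
tool_pos: [0.4893, 0.1978, 0.0173]
orientation: [-0.0, 1.0, -0.007, 0.0]
contact_force: [-4.7, -1.3, 19.3]
grip_width: 0.039
finger_force: 54.6
```

Contact with the slab (19 N). Opening, then rising straight up.

```bash
python3 -m inch '[{"slide":[0,0,0.0005],"turn":[0,0,0],"fingers":0.6},{"slide":[0,0,0.0005],"turn":[0,0,0],"fingers":0.8},{"slide":[0,0,0.0005],"turn":[0,0,0],"fingers":1},{"slide":[0,0,0.0005],"turn":[0,0,0],"fingers":1},{"slide":[0,0,0.0005],"turn":[0,0,0],"fingers":1},{"slide":[0,0,0.03],"turn":[0,0,0],"fingers":1},{"slide":[0,0,0.08],"turn":[0,0,0],"fingers":1},{"slide":[0,0,0.13],"turn":[0,0,0],"fingers":1}]'
python3 -m inch '[{"slide":[0,0,0.02],"turn":[0,0,0],"fingers":1},{"slide":[0,0,0.02],"turn":[0,0,0],"fingers":1},{"slide":[0,0,0.02],"turn":[0,0,0],"fingers":1}]'
python3 - <<'E'
from station import capture
import cv2,pickle,numpy as np
a=capture('side');b=capture('wrist');pickle.dump((a,b),open('p7.pkl','wb'))
cv2.imwrite('pics/p7.png',np.hstack([cv2.resize(a['img'][220:332,170:320,::-1],(400,300),interpolation=cv2.INTER_CUBIC),cv2.resize(b['img'][:,:,::-1],(400,300))]))
E
```

```text
time: 12.42
tool_pos: [0.489, 0.1976, 0.148]
orientation: [0.0, 1.0, -0.007, -0.0]
contact_force: [0.1, 0.3, -0.5]
grip_width: 0.0853
finger_force: 0.0
time: 12.8
tool_pos: [0.4889, 0.1977, 0.1658]
orientation: [0.0, 1.0, -0.007, -0.001]
contact_force: [-0.9, -0.5, 0.2]
grip_width: 0.0852
finger_force: 0.0
```

View pics/p7.png

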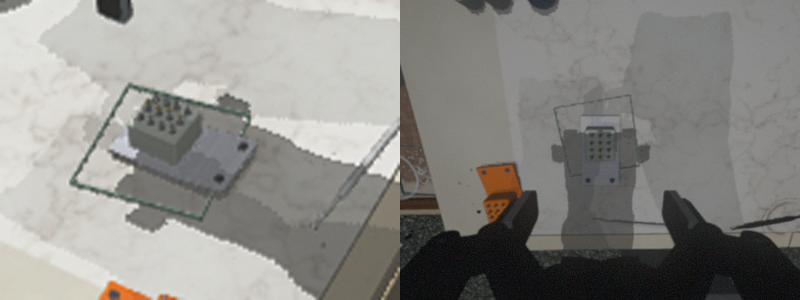

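Run:
```python
from h import *
a,b=pickle.load(open('p7.pkl','rb'))
W=lambda x,y,z:ray(b,(x-400)*1.4,y*1.4,z)
print('block',np.mean([W(*p,.04) for p in((588,130),(614,129),(614,160),(588,161))],0))
s=[W(*p,.007) for p in((555,107),(631,96),(637,168),(568,177))];print('slab',np.mean(s,0),s)
S=lambda x,y,z:ray(a,170+x*.375,220+y*.3733,z)
s=[S(*p,.007) for p in((130,84),(250,115),(203,218),(73,183))];print('slab side',np.mean(s,0))
s=[S(*p,.04) for p in((150,97),(203,115),(180,146),(128,127))];print('block side',np.mean(s,0))
```

```text
block [0.492225 0.196075 0.04    ]
slab [0.493125 0.200575 0.007   ] [array([0.5392, 0.259 , 0.007 ]), array([0.5525, 0.1541, 0.007 ]), array([0.447, 0.142, 0.007]), array([0.4338, 0.2472, 0.007 ])]
slab side [0.487425 0.200925 0.007   ]
block side [0.484  0.2016 0.04  ]
```

The block is within 5 mm of the slab's centre in both views, and the stand is upright and released. Handing in.

```bash
python3 -c "
from station import job_done;print(job_done())"
```

```text
the job is handed in; nothing more can be done
None
```

I rocked the bent stand over until its tail lay flat, then set it upright on the glass slab, its block within about 5 mm of the slab's centre. I never moved the steady stand, and I handed the job in at about 13 s; no verdict came back.

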